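# Clip the copper-washer carrier onto the inspection stage

### The arm

A 6-joint arm with a two-finger parallel gripper is mounted at the origin on the work surface. World frame = base frame: x ahead of the robot, y to its left, z up, the work surface at z = 0. Lengths are in mm, angles in rad, forces in N, time in s.
With the tool pointing down it reaches from about 275 to 875 mm from the base axis. Payload 12.5 kg.
Tool frame: the origin (TCP) lies midway between the tips of the shut fingers; the grasp point (between the pads) lies 19 mm behind it; z points along the fingers, y is the line along which they close (so a half turn about z gives the same grasp; the last joint's range is limited). The gripper opens to 85 mm and grips with 20 to 120 N. Pads are 22 mm wide; open, the fingers measure 114 mm over their backs; the gripper's body (76 mm by 85 mm) begins 54 mm behind the grasp point. The pads swing forward as they close: fully open they stand 13 mm farther back than shut.
Start: joints at [-1.323, 0.351, 1.652, -0, 1.139, -0.085], TCP at [179.699, -519.801, 231.29] pointing down, gripper open.
Joint ranges: [-2.75, 2.75], [-0.79, 2.1], [0.01, 2.65], [-1.57, 4.71], [0.07, 3.14], [-2.87, 2.87]. Speed limits (rad/s): [2.22, 2.22, 2.79, 3.14, 3.14, 3.14].

### API

Orientations are given as a unit quaternion [x, y, z, w].
In Python, from rig import env, ik, monitor, imaging, search_frame, outline_of, place_of gives the robot as it stands. Calls block until the motion is done:
- env.goto(position, orientation): joint-space move of the TCP to a pose.
- env.movel(position, ori=None, speed=150): straight line of the TCP; ori=None keeps the orientation; speed is the mean speed in mm/s.
- env.set_joints(angles): joint-space move.
- env.gripper_to(opening, newtons=None): finger opening in mm; newtons is the grip in N (None keeps the last); returns when the fingers have stopped.
- env.hold(seconds).
- ik(position, orientation): joint angles nearest the present ones, or None.
- monitor.observe(): the state.
- imaging.capture(name): name is "scene" or "top" or "wrist"; returns the picture (400x640x3 uint8, red, green, blue); there is no depth.
- imaging.camera_params(name): a dict with "camera_matrix" (3x3 intrinsics, pixels), "dist" ([k1, k2, p1, p2, k3] as OpenCV has them; the pictures are not rectified), "position" and "orientation" of the camera in the world. Camera axes: x right, y down, z forward; pixel columns grow to the right and rows downward; lengths in mm; the calibration is good to about 2 mm. A picture is of the moment at which its call begins: read the wrist's pose just before it. camera_params takes no time and is no camera call; for the wrist camera it gives the pose at the moment of the call.
A pose or a line that the arm cannot do raises env.IKError and nothing moves.
- env.finish_job(): hands the job in; it is judged then, once.
Trained networks look in the newest picture that a camera, given by its name, has taken for a name from the list of things; names that differ only in an ending like _2 or _b are one class to them, and where a whole thing is asked for, a point or a joint stands for the part that bears it (a point fixed in the world has none). Each returns a list of dicts, best first, with "score" (0 to 1); they miss things now and then, are a little off and sometimes report something else, mostly with a low value. They report only what shows in the picture. A call takes as long as a camera call. They do not tell look-alikes from the thing itself.
- search_frame(camera, target): "location" ([x, y, z] in mm, in world coordinates, good to about 4 mm: the middle of the surface that is visible of it).
- outline_of(camera, target): "pixels" (400x640 bool, what is visible of it).
- place_of(camera, target): "location" ([x, y, z] in mm, in world coordinates, good to about 4 mm: a listed point, or the origin of a listed thing).
The state is a dict: "t": time; "joint_positions": joint angles; "qd": joint speeds; "joint_efforts": joint torques, N m; "ee_pos": TCP position; "orientation": TCP orientation; "wrist_force": force on the tool from outside, world axes, zero at the start; "torque": the same for the moment, N m; "grip_width": finger opening in mm; "gripper_force": force on a finger pad.
Only numpy, scipy, OpenCV 4.12 (cv2) and the standard library are available. Lean on these libraries where they do the work, as an engineer would, in place of code of your own. Each camera call takes 0.05 s, during which the arm holds its last target. There are 200 camera calls.

### The job

Get the injector's copper sealing washer ready for inspection: lift the stage's spring clip by its red knob until it stays up, slide the white carrier that holds the copper washer flat along the stage beneath the clip, up to the stop, then lower the clip onto it so that it stays clamped, and let go.

Things in the scene. Friction and masses are not known exactly. Their poses are not given: they have to be found in the camera images.
- carrier_copper: White plate 100 x 44 x 6 mm, 60 g, with a copper washer glued on top; lies flat on the table. Two others alike hold a black or blue washer. Origin: centre of the underside; x along the length, z up. Black upright grip tab centred at x -38, y 0 mm: 24 (x) by 12 mm (y), top 40 mm above the underside; grasp it across y from above, fingertips clear of the plate. The x +50 mm end goes in first.
- seat (a point): Centre of the seat (black 100 x 44 mm area) on the fixed grey stage's top, 25 mm above the table. x: slide-in direction, z up. Flat top from x -75 mm on. Side rails 4 mm high, inner faces at y +-32 mm; stop 8 mm high, face at x +50 mm. A carrier is home with its origin here, x axes alike, tab at the open -x end. The raised clip overhangs the seat's last 20 mm, 30 mm above it: come in low from -x.
- clip (a joint): Steel spring clip's angle, rad: 0 down (start), 0.8 raised (hard stop), about 0.06 resting on a carrier. Hinge axis parallel to the seat's y at seat x +80, z +12 mm; the clip, 26 mm wide, reaches 60 mm from it towards -x, its foot landing at seat x +20 mm. Over-centre spring: below 0.4 it pulls shut, above 0.4 it pulls open and stays up. 3 to 4 N at the knob moves it.
- clip_knob (a point): Centre of the clip's red ball knob, 24 mm across, on a thin stem, 32 mm above the clip's arm. Clip down: at seat x +30, y 0, z +46 mm. It moves on a circle of radius 60.5 mm about the hinge, up and towards +x (raised: seat x +70, z +72 mm). Grasp it from above across the seat's y, so that it can turn between the fingers, and carry it along the arc.
Not all that is in view belongs to the job. What is shaped like the carrier_copper but yellow is not meant.

How it is judged (in metres and radians):
On the way, in this order (a step that is already met when the one before it is completed fails the run):
1. the clip is raised past its snap point and the carrier is not yet on the seat (value of joint clip above 0.55 rad and horizontal distance between carrier_copper and seat above 0.1 m), for 0.2 s.
2. the copper-washer carrier lies on the seat under the raised clip (x of carrier_copper in the frame of seat between -0.015 and 0.006 m and y of carrier_copper in the frame of seat between -0.012 and 0.012 m and z of carrier_copper in the frame of seat below 0.005 m and angle between the x axis of carrier_copper and the x axis of seat, either way round below 0.175 rad and angle between carrier_copper's own z axis and vertical below 0.1 rad and value of joint clip above 0.5 rad), for 0.2 s.
At the end, for the whole second after the job is handed in: The copper-washer carrier lies flat on the seat, its far end within 15 mm of the stop, within 12 mm of the seat's centre line sideways and 10 degrees in line with it, and the clip rests on the carrier (joint between 0.03 and 0.09 rad), all at rest and let go (x of carrier_copper in the frame of seat between -0.015 and 0.006 m and y of carrier_copper in the frame of seat between -0.012 and 0.012 m and z of carrier_copper in the frame of seat below 0.005 m and angle between the x axis of carrier_copper and the x axis of seat, either way round below 0.175 rad and angle between carrier_copper's own z axis and vertical below 0.1 rad and value of joint clip between 0.03 and 0.09 rad and linear speed of carrier_copper below 0.01 m/s and velocity of joint clip between -0.05 and 0.05 rad/s); the robot touches nothing.
It also fails if it takes over 58 s, if anything falls off the work surface, if the arm or the gripper's body presses on something with over 40 N, if the wrist force passes 120 N, or if a joint passes its speed limit or range.

## Working session

There is one attempt and no reset: what is moved stays moved. The work goes in short steps, each a Python script; the robot and the scene stay as the last script left them, time stands still between calls to the robot, and variables do not carry over. Pictures are saved under pics/ and viewed, at most 10 in all, crops included, and the job is handed in when it is done.

```bash
mkdir -p pics; ls; python3 - <<'E'
from rig import env, ik, monitor, imaging, search_frame, outline_of, place_of
import cv2, numpy as np
for c in ["scene","top"]:
    im=imaging.capture(c); cv2.imwrite(f"pics/{c}0.png",im[:,:,::-1])
    for n in ["carrier_copper","seat","clip","clip_knob"]:
        for f in (search_frame,place_of):
            try: print(c,n,f.__name__,[(np.round(d["location"]).tolist(),round(d["score"],2)) for d in f(c,n)])
            except Exception as e: print(c,n,f.__name__,e)
print(monitor.observe()["t"], monitor.observe()["orientation"])
E
```

```text
pics
scene carrier_copper call [([499.0, -267.0, 8.0], 0.83), ([592.0, -369.0, 6.0], 0.68)]
scene carrier_copper call [([502.0, -260.0, 0.0], 0.9), ([590.0, -366.0, -1.0], 0.87)]
scene seat call [([577.0, 177.0, 28.0], 0.6)]
scene seat call [([532.0, 199.0, 28.0], 0.63)]
scene clip call [([573.0, 188.0, 40.0], 0.75)]
scene clip call it knows: carrier_copper, clip_knob, seat
scene clip_knob call [([575.0, 189.0, 37.0], 0.76)]
scene clip_knob call [([563.0, 195.0, 72.0], 0.66), ([499.0, -262.0, 2.0], 0.66)]
top carrier_copper call [([591.0, -364.0, 2.0], 0.82), ([498.0, -263.0, 4.0], 0.74)]
top carrier_copper call [([499.0, -264.0, -3.0], 0.76), ([589.0, -364.0, -5.0], 0.68)]
top seat call [([561.0, 193.0, 26.0], 0.94)]
top seat call [([530.0, 203.0, 27.0], 0.56)]
top clip call [([585.0, 194.0, 38.0], 0.57)]
top clip call it knows: carrier_copper, clip_knob, seat
top clip_knob call []
top clip_knob call [([561.0, 193.0, 73.0], 0.87)]
0.8 [ 9.86182270e-01  1.65663909e-01 -5.42676535e-06  2.02397519e-05]
```

View pics/top0.png

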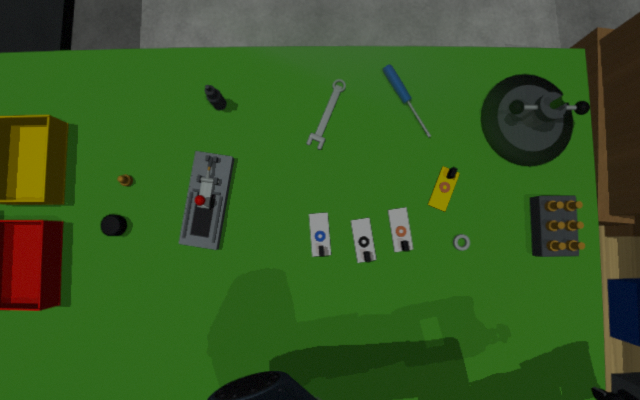

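View pics/scene0.png

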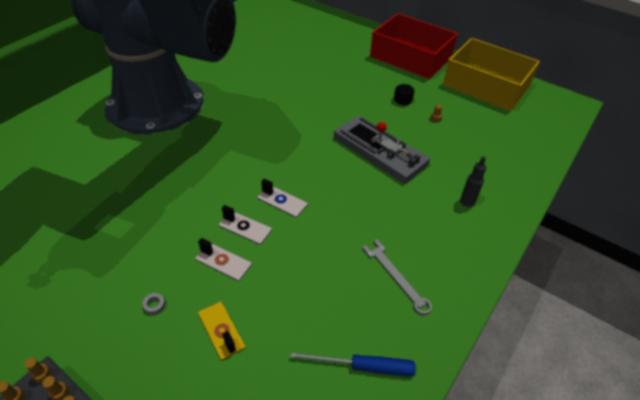

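The top view (pics/top0.png) shows four candidates:
- White carrier with a blue washer at (320,236).
- White carrier with a black washer at (363,241).
- White carrier with a copper washer at (400,230).
- Yellow look-alike with a copper washer at (444,188).

The one at (400,230) fits because its plate is white and its washer copper. Its tab is at (405,246), towards the robot. The stage runs from (200,245) to (215,155), with the red knob at (200,200) and the open end nearest the robot. I'll measure poses and confirm with a crop.

```bash
cat > h.py <<'E'
from rig import env, ik, monitor, imaging, search_frame, outline_of, place_of
import cv2, numpy as np
from scipy.spatial.transform import Rotation as R
def to_plane(P,px,z):
    u=cv2.undistortPoints(np.array(px,float).reshape(-1,1,2),np.array(P["camera_matrix"],float),np.array(P["dist"],float))[:,0]
    d=R.from_quat(P["orientation"]).apply(np.c_[u,np.ones(len(u))]); p=np.array(P["position"],float)
    return p+d*((z-p[2])/d[:,2])[:,None]
def blobs(mask,amin):
    cs,_=cv2.findContours(mask.astype(np.uint8),cv2.RETR_EXTERNAL,cv2.CHAIN_APPROX_NONE)
    return [c[:,0].astype(float) for c in cs if cv2.contourArea(c)>amin]
def rect(P,c,z):
    w=to_plane(P,c,z)[:,:2].astype(np.float32)
    (cx,cy),(a,b),t=cv2.minAreaRect(w); t=np.radians(t)
    if a<b: a,b,t=b,a,t+np.pi/2
    t=(t+np.pi/2)%np.pi-np.pi/2
    return np.round([cx,cy,a,b,t],3)
def down(yaw): # tool pointing down; tool y axis at yaw+90deg
    a=R.from_euler('z',yaw)*R.from_euler('x',np.pi)
    return a.as_quat()
E
python3 - <<'E'
from h import *
im=imaging.capture("top");P=imaging.camera_params("top")
hsv=cv2.cvtColor(im,cv2.COLOR_RGB2HSV)
w=(hsv[...,1]<70)&(hsv[...,2]>130); w[:190]=0; w[:,:290]=0; w[270:]=0; w[:,430:]=0
for c in blobs(w,150): print("white",c.mean(0),rect(P,c,6))
for o in outline_of("top","seat"):
    for c in blobs(o["pixels"],100): print("stage",o["score"],c.mean(0),rect(P,c,25))
for o in outline_of("top","carrier_copper"):
    for c in blobs(o["pixels"],100): print("car",o["score"],c.mean(0),rect(P,c,6))
red=(hsv[...,1]>150)&((hsv[...,0]<6)|(hsv[...,0]>174))&(hsv[...,2]>90); red[:,:150]=0
for c in blobs(red,15): print("red",c.mean(0),to_plane(P,c.mean(0),71))
print("tab",to_plane(P,[[405,246]],40))
cr=cv2.resize(im[180:270,295:470],None,fx=4,fy=4,interpolation=cv2.INTER_CUBIC)
cv2.imwrite("pics/crop.png",cr[:,:,::-1])
W=imaging.camera_params("wrist");print(W["position"],W["orientation"],W["camera_matrix"],monitor.observe()["ee_pos"])
E
```

```text
white [363.08396947 240.79389313] [ 4.72737e+02 -1.70488e+02  9.85610e+01  4.09370e+01  1.49000e-01]
white [319.71755725 234.97709924] [ 4.87337e+02 -6.94660e+01  9.73050e+01  4.26780e+01  7.30000e-02]
white [400.44186047 230.29457364] [ 4.96284e+02 -2.58345e+02  9.86950e+01  4.08350e+01  1.41000e-01]
stage 0.83 [206.40466926 199.81712062] [ 5.67649e+02  1.92086e+02  2.20259e+02  9.72880e+01 -1.60000e-01]
car 0.71 [400.21428571 229.51785714] [ 4.95478e+02 -2.59387e+02  1.02409e+02  4.44120e+01  1.30000e-01]
car 0.57 [443.48181818 188.02727273] [ 5.95132e+02 -3.64723e+02  1.10821e+02  4.73670e+01 -3.79000e-01]
red [198.54166667 199.625     ] [[563.90667159 198.13045776  71.        ]]
tab [[ 457.90157255 -262.0701948    40.        ]]
[ 255.60857509 -493.86928212  374.55236957] [ 0.80453184 -0.57252454 -0.09195911  0.12840438] [[283.28897803   0.         319.19372935]
 [  0.         283.28897803 199.21523046]
 [  0.           0.           1.        ]] [ 179.69455584 -519.78751904  231.29181797]
```

View pics/crop.png

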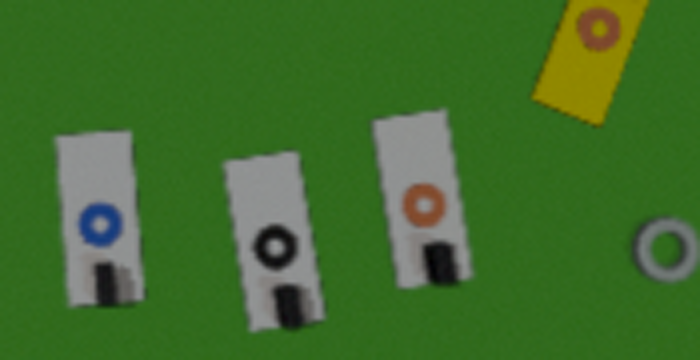

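The crop confirms it: the copper washer at crop (424,205), full image (401,231), sits on a white plate with the tab towards the robot. Next I take a close look over the stage.

```bash
python3 - <<'E'
from h import *
q=down(-0.165+np.pi)
env.goto([530,200,230],q)
o=monitor.observe();print(o["t"],o["joint_positions"])
P=imaging.camera_params("wrist");im=imaging.capture("wrist");cv2.imwrite("pics/w1.png",im[:,:,::-1])
hsv=cv2.cvtColor(im,cv2.COLOR_RGB2HSV)
red=(hsv[...,1]>150)&((hsv[...,0]<6)|(hsv[...,0]>174))&(hsv[...,2]>70)
for c in blobs(red,60):
    (u,v),r=cv2.minEnclosingCircle(c.astype(np.float32)); print("red",u,v,r,to_plane(P,[[u,v]],71))
for n in ["seat","clip_knob"]: print(n,[(np.round(d["location"],1),d["score"]) for d in place_of("wrist",n)])
for s in outline_of("wrist","seat"):
    for c in blobs(s["pixels"],500): print("stage",s["score"],c.mean(0),rect(P,c,25))
E
```

```text
3.7667 [ 2.77525038e-01  3.81840160e-01  1.60978235e+00 -1.38473717e-04
  1.14995891e+00 -1.12697947e+00]
red 319.7631530761719 210.5 10.346261024475098 [[562.8137161  194.73580289  71.        ]]
red 613.0376586914062 61.772071838378906 65.58551025390625 [[453.49411287 515.31780268  71.        ]]
seat [(array([534.6, 198. ,  22.7]), 0.92)]
clip_knob [(array([561.3, 194.7,  72.2]), 0.9)]
stage 0.83 [319.66815145 191.5701559 ] [ 5.68337e+02  1.93512e+02  2.22556e+02  9.15420e+01 -1.62000e-01]
stage 0.44 [ 10.9375 205.875 ] [ 5.00375e+02 -2.31481e+02  8.22790e+01  4.89080e+01  1.51000e-01]
```

View pics/w1.png

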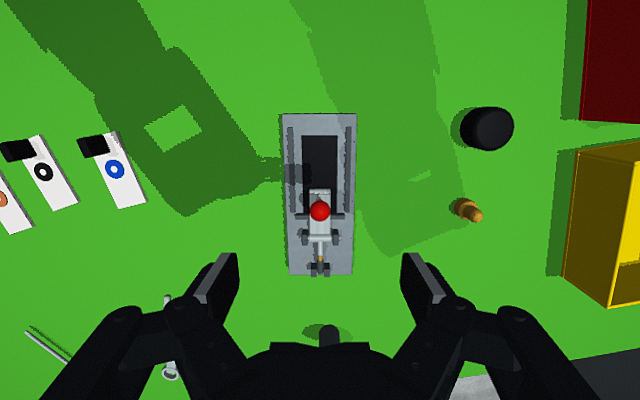

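The wrist view shows the stage centred at column 320. The knob is at (320,210), the black seat's open end at about row 136 and the hinge at the bottom, towards +x. The knob comes out at (563,195), which agrees with the networks. Now the lift.

```bash
cat >> h.py <<'E'
YAW=-0.162; KN=np.array([562.8,194.9]); D=np.array([np.cos(YAW),np.sin(YAW)]); N=np.array([-D[1],D[0]])
SEAT=KN-30*D; Q=down(YAW+np.pi); QZ=[]
def tcp_knob(th,off=18):
    a=np.arctan2(34,50)+th; x=80-60.46*np.cos(a); z=25+12+60.46*np.sin(a)
    return np.r_[SEAT+x*D,z-off]
def look(name):
    P=imaging.camera_params("wrist");im=imaging.capture("wrist");cv2.imwrite(f"pics/{name}.png",im[:,:,::-1]);return P,im
E
python3 - <<'E'
from h import *
P=imaging.camera_params("wrist")
w=to_plane(P,[[303,136],[337,136],[281,113],[355,113]],25)[:,:2]
for p in w: print("seat frame",(p-SEAT)@D,(p-SEAT)@N)
env.gripper_to(60)
env.movel(np.r_[KN,120],Q,200)
env.movel(tcp_knob(0),Q,100)
env.gripper_to(20,25)
o=monitor.observe();print(o["t"],o["grip_width"],o["gripper_force"],o["wrist_force"])
for th in np.linspace(0.1,0.78,6):
    env.movel(tcp_knob(th),Q,60)
    o=monitor.observe();print(round(th,2),o["grip_width"],np.round(o["wrist_force"],1))
env.gripper_to(50); 
env.movel(tcp_knob(0.78)+[0,0,80],Q,150)
E
```

```text
seat frame -48.93446354362928 -19.819679908982746
seat frame -48.81552253890383 21.249608194385583
seat frame -75.79638800241996 -45.27756352875802
seat frame -75.53899882693293 42.09830815977285
6.3167 22.248928141042125 24.201083779335022 [-1.5557504  -5.44651828  5.48112728]
0.1 22.407482496850005 [-3.9 -3.3 -3.3]
0.24 22.0525378946191 [-3.4 -5.1 -1.5]
0.37 22.099837650772198 [-2.2 -5.3 -0.4]
0.51 22.23817024496789 [-2.1 -5.5 -0.1]
0.64 21.936406088530013 [ 0.2 -4.6 -1.1]
0.78 21.759523877319044 [-0.8 -6.6  0.1]
```

```bash
python3 - <<'E'
from h import *
P,im=look("w2")
env.goto([490,-259,220],down(0.14+np.pi))
P,im=look("w3"); hsv=cv2.cvtColor(im,cv2.COLOR_RGB2HSV)
w=(hsv[...,1]<60)&(hsv[...,2]>150)
for c in blobs(w,800): print("white",c.mean(0),rect(P,c,6))
cop=(hsv[...,0]<20)&(hsv[...,0]>3)&(hsv[...,1]>90)&(hsv[...,2]>100)
for c in blobs(cop,60): print("copper",c.mean(0),to_plane(P,c.mean(0),8))
print([(np.round(d["location"],1),d["score"]) for d in place_of("wrist","carrier_copper")],monitor.observe()["t"],monitor.observe()["joint_positions"])
a=np.vstack([cv2.imread("pics/w2.png"),cv2.imread("pics/w3.png")]);cv2.imwrite("pics/w23.png",cv2.resize(a,(480,600)))
E
```

```text
white [456.87755102 189.39795918] [ 4.86231e+02 -7.01510e+01  9.95460e+01  4.38940e+01  7.50000e-02]
white [316.98473282 169.86641221] [ 4.95835e+02 -2.60250e+02  9.79170e+01  4.44200e+01  1.41000e-01]
white [388.52651515 161.32954545] [ 4.72684e+02 -1.72315e+02  9.91570e+01  4.43740e+01  1.48000e-01]
copper [229.91666667 234.54166667] [[ 594.93683677 -367.86491616    8.        ]]
copper [317.         172.59259259] [[ 491.57649106 -260.81924131    8.        ]]
[(array([ 594.3, -370. ,   -1.7]), 0.92), (array([ 494.7, -260.6,   -3.7]), 0.75)] 10.9 [-5.68873723e-01  3.70710287e-01  1.65308034e+00  1.12540164e-04
  1.11812882e+00 -2.28069235e+00]
```

View pics/w23.png

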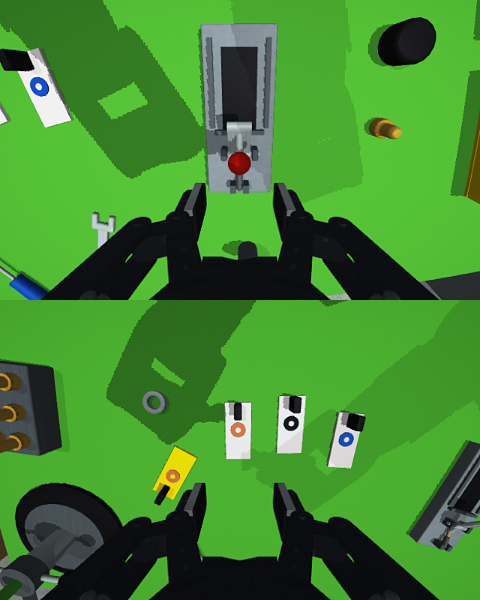

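The top half shows the clip standing up, with the knob now back near the hinge at (239,163). The bottom half shows the copper carrier at (238,430), tab towards the robot, clear of its neighbours. I grasp its tab and check the lift.

```bash
python3 - <<'E'
from h import *
y=0.141; t=np.array([495.6,-260.4])-38*np.array([np.cos(y),np.sin(y)]); q=down(y+np.pi)
env.movel(np.r_[t,70],q,200)
env.movel(np.r_[t,13],q,100)
env.gripper_to(8,60)
o=monitor.observe();print(o["t"],o["grip_width"],o["gripper_force"],np.round(o["wrist_force"],1))
env.movel(np.r_[t,100],q,120)
o=monitor.observe();print(o["grip_width"],np.round(o["wrist_force"],1))
s=SEAT-178*D
env.movel(np.r_[s,100],Q,250)
env.movel(np.r_[s,43],Q,120)
P,im=look("w4"); hsv=cv2.cvtColor(im,cv2.COLOR_RGB2HSV)
imaging.capture("top");im=imaging.capture("top");cv2.imwrite("pics/t4.png",im[:,:,::-1])
P=imaging.camera_params("top");hsv=cv2.cvtColor(im,cv2.COLOR_RGB2HSV)
cv2.imwrite("pics/c4.png",np.vstack([cv2.resize(cv2.imread("pics/w4.png"),(480,300)),cv2.resize(im[120:300,100:388,::-1],(480,300))]))
print(monitor.observe()["t"])
E
```

```text
12.9667 11.136717040481022 59.61938202381134 [-0.8  0.8  5.6]
10.709925560387179 [-0.5  0.9 -1.4]
16.7833
```

View pics/c4.png

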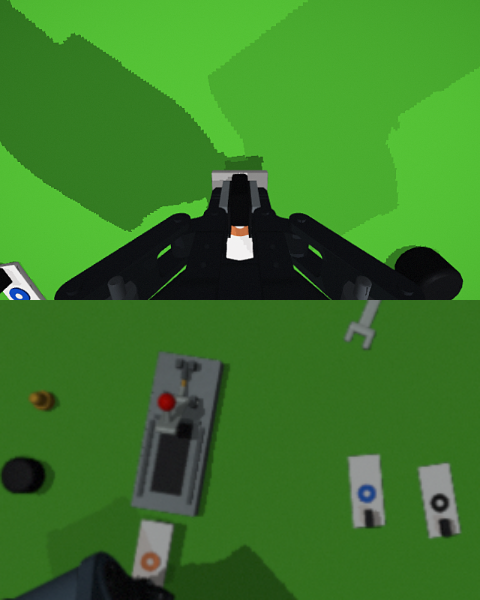

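The carrier with the copper washer is held level and lined up with the stage mouth (lower picture, (152,550)), and the clip is raised. I slide it in and set it down.

```bash
python3 - <<'E'
from h import *
def go(x,z,v):
    env.movel(np.r_[SEAT+(x-38)*D,z],Q,v); o=monitor.observe(); print(x,z,np.round(o["wrist_force"],1),o["grip_width"])
go(-140,41,60); go(-60,40.5,90); go(-4,40.5,50); go(-4,38.3,20)
env.hold(0.1); env.gripper_to(40); env.hold(0.2)
env.movel(np.r_[SEAT-42*D,110],Q,150)
env.movel(np.r_[SEAT-25*D,200],Q,200)
P,im=look("w5");hsv=cv2.cvtColor(im,cv2.COLOR_RGB2HSV)
w=(hsv[...,1]<40)&(hsv[...,2]>190)
for c in blobs(w,300):
    r=rect(P,c,31); d=r[:2]-SEAT; print("white",c.mean(0),r,d@D,d@N)
for n in ["carrier_copper","clip_knob"]:
    for d in place_of("wrist",n): p=d["location"]; e=np.array(p[:2])-SEAT; print(n,d["score"],e@D,e@N,p[2]-25)
print(monitor.observe()["t"])
E
```

```text
-140 41 [ 0.4 -0.6 -0.6] 10.894006321970963
-60 40.5 [-0.4 -0.7 -0.5] 10.817815162120217
-4 40.5 [-0.5  0.5  0.1] 11.210537186818682
-4 38.3 [-1.5 -0.   5.5] 10.788896109382208
white [322.49324324 197.64527027] [ 5.29577e+02  2.01105e+02  9.82860e+01  4.31010e+01 -1.62000e-01] -3.788819365129073 0.7651404516025472
white [ 30.63829787 195.38829787] [ 4.69471e+02 -1.43435e+02  9.20060e+01  4.07390e+01  1.52000e-01] -7.536168588863721 -348.9583220295346
white [105.205 193.475] [ 4.8197e+02 -4.9046e+01  9.1797e+01  4.0420e+01  7.5000e-02] -10.42504488273126 -253.78919512506664
carrier_copper 0.89 -6.685307415884768 -2.4491263344357663 -4.699999999999999
clip_knob 0.89 69.51588543237216 -1.850621110772912 70.0
21.675
```

View pics/w5.png

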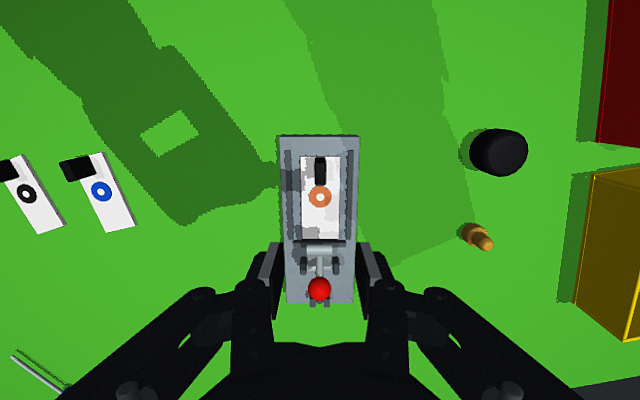

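The carrier sits at seat x ≈ -4 mm and y ≈ 1 mm, in line with the seat (washer at (320,197)). The clip is still up, with its knob at (319,289). Now I lower the clip.

```bash
python3 - <<'E'
from h import *
env.gripper_to(55)
env.movel(tcp_knob(0.8)+[0,0,60],Q,150)
env.movel(tcp_knob(0.8),Q,80)
env.gripper_to(20,25)
print(monitor.observe()["grip_width"])
for th in [0.7,0.55,0.4,0.27,0.16,0.08]:
    env.movel(tcp_knob(th),Q,50)
    o=monitor.observe();print(th,o["grip_width"],np.round(o["wrist_force"],1))
env.gripper_to(50); env.hold(0.2)
env.movel(tcp_knob(0.06)+[0,0,70],Q,120)
env.movel(np.r_[SEAT-25*D,200],Q,200)
P,im=look("w6");hsv=cv2.cvtColor(im,cv2.COLOR_RGB2HSV)
red=(hsv[...,1]>150)&((hsv[...,0]<6)|(hsv[...,0]>174))&(hsv[...,2]>70)
for c in blobs(red,60):
    e=to_plane(P,c.mean(0),73)[0,:2]-SEAT; print("red",c.mean(0),e@D,e@N,"expected",tcp_knob(.06)[:2]-SEAT)
for d in place_of("wrist","carrier_copper")+place_of("wrist","clip_knob"): p=d["location"]; e=np.array(p[:2])-SEAT; print(d["score"],e@D,e@N,p[2]-25)
print(monitor.observe()["t"])
E
```

```text
22.144035565384776
0.7 22.441720004015465 [ 1.6 -5.7  3.6]
0.55 22.17270324931418 [ 0.7 -5.3  4.2]
0.4 22.09701143081342 [-1.8 -5.4  3.3]
0.27 22.172358711682513 [-2.  -6.1  1.7]
0.16 22.241928154358984 [-2.1 -5.8 -1.3]
0.08 21.830086677236274 [-0.5 -5.9 -0.8]
red [318.6  243.45] 32.704018787011925 -0.6417808447265206 expected [31.71187893 -5.18274254]
red [616.47536232  56.93623188] -151.9499882213623 268.3399449721635 expected [31.71187893 -5.18274254]
0.94 -3.1512950245897877 2.5868200928183196 -1.6999999999999993
0.72 31.35596379501119 -2.7168662437850934 50.599999999999994
28.0333
```

View pics/w6.png

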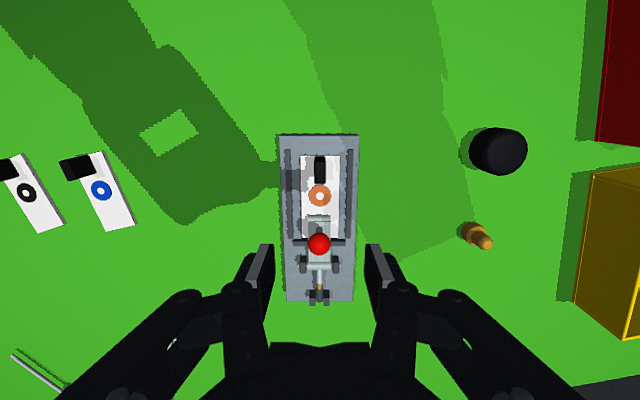

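The clip is down on the carrier (knob at (319,243)), the carrier has stayed in place, and the gripper is clear of everything. I'm handing the job in.

```bash
python3 -c "
from rig import env
env.hold(0.3); print(env.finish_job())"
```

```text
the job is handed in; nothing more can be done
None
```

The copper-washer carrier is clamped under the lowered clip, about 4 mm short of the stop, with the gripper clear; I handed the job in at about 28 s, and no verdict was returned.

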